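Put the lids back on the wax tins

TASK

The waxing is done and four wax tins stand open on the bench, their lids piled up in one stack. Take the pile apart and close each tin with the lid that fits it, every lid level and fully home, so that no dust gets into the wax. Leave the tins standing about where they are, never tip a lid over, and do not disturb the stone cast or the burner.

Things in the scene. Friction and masses are not known exactly. Their poses are not given: they have to be found in the camera images.
- lid_a: Largest of four plain round metal slip lids, 68 mm outside diameter, 16 mm high, open below, skirt 1.6 mm thick, hollow 13 mm deep, under 50 g. Origin: centre of its lower edge, z up, yaw meaningless. Starts bottom, on the bench, in the one pile of all four lids (right way up, each on the flat top of the next larger, within 3 mm of centred). Fits tin_a.
- lid_b: Second largest of four plain round metal slip lids, 57 mm outside diameter, 16 mm high, open below, skirt 1.6 mm thick, hollow 13 mm deep, under 50 g. Origin: centre of its lower edge, z up, yaw meaningless. Starts second from the bottom, in the one pile of all four lids (right way up, each on the flat top of the next larger, within 3 mm of centred). Fits tin_b.
- lid_c: Third largest of four plain round metal slip lids, 46 mm outside diameter, 16 mm high, open below, skirt 1.6 mm thick, hollow 13 mm deep, under 50 g. Origin: centre of its lower edge, z up, yaw meaningless. Starts third from the bottom, in the one pile of all four lids (right way up, each on the flat top of the next larger, within 3 mm of centred). Fits tin_c.
- lid_d: Smallest of four plain round metal slip lids, 35 mm outside diameter, 16 mm high, open below, skirt 1.6 mm thick, hollow 13 mm deep, under 50 g. Origin: centre of its lower edge, z up, yaw meaningless. Starts top, in the one pile of all four lids (right way up, each on the flat top of the next larger, within 3 mm of centred). Fits tin_d.
- tin_a: Largest of four open round wax tins, cream with blue wax inside, loose, about 200 g. Body 70 mm in diameter up to a flat shoulder 26 mm above the base, then a neck 56.8 mm in diameter, 11 mm high, its top 3 mm bevelled. Lid_a goes over the neck with 4 mm play all round and is home with its lower edge on the shoulder. Origin: centre of the base, z up, yaw meaningless.
- tin_b: Second largest of four open round wax tins, cream with blue wax inside, loose, about 160 g. Body 59 mm in diameter up to a flat shoulder 32 mm above the base, then a neck 45.8 mm in diameter, 11 mm high, its top 3 mm bevelled. Lid_b goes over the neck with 4 mm play all round and is home with its lower edge on the shoulder. Origin: centre of the base, z up, yaw meaningless.
- tin_c: Third largest of four open round wax tins, cream with blue wax inside, loose, about 110 g. Body 48 mm in diameter up to a flat shoulder 28 mm above the base, then a neck 34.8 mm in diameter, 11 mm high, its top 3 mm bevelled. Lid_c goes over the neck with 4 mm play all round and is home with its lower edge on the shoulder. Origin: centre of the base, z up, yaw meaningless.
- tin_d: Smallest of four open round wax tins, cream with blue wax inside, loose, about 80 g. Body 37 mm in diameter up to a flat shoulder 34 mm above the base, then a neck 23.8 mm in diameter, 11 mm high, its top 3 mm bevelled. Lid_d goes over the neck with 4 mm play all round and is home with its lower edge on the shoulder. Origin: centre of the base, z up, yaw meaningless.
- cast: Bystander: cream stone cast of a dental arch on a slab, 56 x 62 mm and 34 mm high, loose. Origin: centre of its underside. Not to be disturbed.
- burner: Bystander: small unlit metal spirit burner, 58 mm in diameter, 55 mm high, loose. Origin: centre of its underside. Not to be disturbed.
There are look-alikes about, which are no part of the job. Leave any yellow look-alike of the lid_a alone. Leave any yellow look-alike of the lid_c alone.

How it is judged:
By the outcome, as a careful person would: the job done as asked, in the order asked, and still so for the second after the job is handed in, with the robot touching nothing.
It also fails if it takes over 106 s, if anything falls off the work surface, if the arm or the gripper's body presses on something with over 40 N, if the wrist force passes 120 N, or if a joint passes its speed limit or range.

ROBOT

A 7-joint arm with a two-finger parallel gripper is mounted at the origin on the work surface. World frame = base frame: x ahead of the robot, y to its left, z up, the work surface at z = 0. Lengths are in m, angles in rad, forces in N, time in s.
With the tool pointing down it reaches from about 0.4 to 0.85 m from the base axis. Payload 10.4 kg.
Tool frame: the origin (TCP) lies on the centre line of the jaws, within the pads' length; the fingertips stand 11 mm ahead of it and the grasp point (between the pads) lies 8 mm behind it (tip_reach is the distance from the TCP to the fingertips, in m); z points along the fingers, y is the line along which they close (so a half turn about z gives the same grasp; the last joint's range is limited). The gripper opens to 85 mm and grips with 20 to 120 N. Pads are 22 mm wide; open, the fingers measure 114 mm over their backs; the gripper's body (76 mm by 85 mm) begins 54 mm behind the grasp point. The pads swing forward as they close: fully open they stand 13 mm farther back than shut.
Start: joints at [1.223, 0.332, -0.065, 1.46, 0.022, 1.35, -0.088], TCP at [0.199, -0.592, 0.242] pointing down, gripper open.
Joint ranges: [-2.6, 2.6], [-0.5, 2.12], [-1.47, 1.34], [0.16, 2.42], [-1.27, 4.41], [0.06, 2.06], [-2.6, 2.6]. Speed limits (rad/s): [2.22, 2.22, 2.79, 2.79, 3.14, 3.14, 3.14].

INTERFACE

Orientations are given as a unit quaternion [x, y, z, w].
In Python, from workcell import get_obs, camera, hand_in, tip_reach gives the robot as it stands. The module is installed in compiled form; this text tells all that it offers.
- The arm moves only by the tool move_arm, never from a script. Its argument "plan" is a list of rows, each an object with "delta_pos": the shift along the tool's x, y, z in fractions of the full range, 1 being 100 cm, a list of three; "turn": the turn, a rotation vector about the tool's x, y, z in a scale on which 1.0 is 2 rad, a list of three; "fingers": the closure, from 0 (fully open) to 1 (shut). A call has 1 to 12 rows; each row is the pose to reach, as a shift and turn from the pose commanded when the call began, along the tool's axes at that moment; what a row does not reach only later rows make up. A row lasts 1/8 s, in which the tool goes at most 62.5 mm and 10.7 degrees, less where a joint would pass 70% of its speed; a pose out of reach is approached as far as the arm can. Shift and turn numbers lie between -1 and 1, and a call with a number outside is refused. A call with a gripper value outside its range is refused whole. The fingers move at their own pace and stop on an object; "force" is the grip in N (left out, the last holds). Time passes only in rows, so rows that repeat a pose let the fingers close. It gives the time, the measured TCP pose, the force, the opening and the grip force at its end, in the units of the state.
- get_obs(): the state, without advancing time (a new reading comes with each control period).
- camera(name): name is "scene" or "top" or "wrist"; returns a dict with "color" (480x640x3 uint8, red, green, blue), "range_z" (480x640 float32, m along the optical axis (not along the pixel's ray), 0 where there is no reading), "fx", "fy", "cx", "cy" (pixels), "R" (3x3) and "t" (3): a world point X has camera coordinates R X + t; the wrist camera has in their place "tool_from_camera" (4x4, takes a point from camera to tool coordinates, whose origin is the TCP and whose axes are the flange's). Camera axes: x right, y down, z forward; pixel columns grow to the right and rows downward; lengths in m; the calibration is good to about 2 mm. A picture is of the moment at which its call begins: read the wrist's pose just before it.
- hand_in(): hands the job in; it is judged then, once.
The state is a dict: "clock": time; "joint_pos": joint angles; "joint_velocities": joint speeds; "tau": joint torques, N m; "position": TCP position; "ee_rot": TCP orientation; "ft_force": force on the tool from outside, world axes, zero at the start; "torque": the same for the moment, N m; "grip_width": opening from 0.0 (shut) to 1.0 (fully open); "grasp_force": force on a finger pad.
Only numpy, scipy, OpenCV 4.12 (cv2) and the standard library are available. Lean on these libraries where they do the work, as an engineer would, in place of code of your own. Each camera call takes 0.05 s, during which the arm holds its last target. There are 200 camera calls.

## Working session

There is one attempt and no reset: what is moved stays moved. The work goes in short steps, Python scripts to look and compute and a tool call to move; the robot and the scene stay as the last step left them, time stands still between calls to the robot, and variables do not carry over. Pictures are saved under pics/ and viewed, at most 14 in all, crops included, and the job is handed in when it is done.

Besides the shell and the picture viewer there is one more tool, called after "Request:" by a JSON object that holds its "api" and its "payload". move_arm: Moves the arm, as the interface text tells. Its arguments: {"type":"object","properties":{"plan":{"type":"array","items":{"type":"object","properties":{"delta_pos":{"type":"array","items":{"type":"number"}},"turn":{"type":"array","items":{"type":"number"}},"fingers":{"type":"number"}}}},"force":{"type":"number"}},"required":["plan"]}

```bash
mkdir -p pics
cat > h.py <<'E'
import numpy as np, cv2
from workcell import get_obs, camera
from scipy.spatial.transform import Rotation as Ro
def cloud(name):
    o=get_obs(); c=camera(name); z=c["range_z"]; v,u=np.mgrid[:480,:640]
    P=np.stack([(u-c["cx"])/c["fx"]*z,(v-c["cy"])/c["fy"]*z,z],-1)
    if name=="wrist":
        T=np.array(c["tool_from_camera"]); P=P@T[:3,:3].T+T[:3,3]
        P=P@Ro.from_quat(o["ee_rot"]).as_matrix().T+o["position"]
    else: P=(P-np.array(c["t"]))@np.array(c["R"])
    P[z==0]=np.nan
    return c["color"],P
def save(n,img,s=1):
    cv2.imwrite(f"pics/{n}.png",cv2.resize(img[...,::-1],None,fx=s,fy=s))
E
python3 - <<'E'
from h import *
o=get_obs(); print({k:np.round(v,3) for k,v in o.items()})
from workcell import tip_reach; print(tip_reach)
for n in("top","scene"):
    I,P=cloud(n); save(n+"0",I); np.savez(n+"0.npz",I=I,P=P)
E
```

```text
{'clock': np.float64(0.0), 'joint_pos': array([ 1.223,  0.333, -0.065,  1.461,  0.022,  1.35 , -0.088]), 'joint_velocities': array([-0.001, -0.   , -0.002,  0.   ,  0.001,  0.001,  0.002]), 'tau': array([ 0.0000e+00, -6.2543e+01,  5.0000e-02, -3.9159e+01,  1.6000e-02,
        1.0000e-02, -0.0000e+00]), 'position': array([ 0.199, -0.592,  0.242]), 'ee_rot': array([ 0.987,  0.162, -0.   , -0.001]), 'ft_force': array([-0.562,  0.179, -0.549]), 'torque': array([ 0.05 ,  0.033, -0.011]), 'grasp_force': np.float64(0.0), 'grip_width': np.float64(0.999)}
0.011
```

View pics/top0.png

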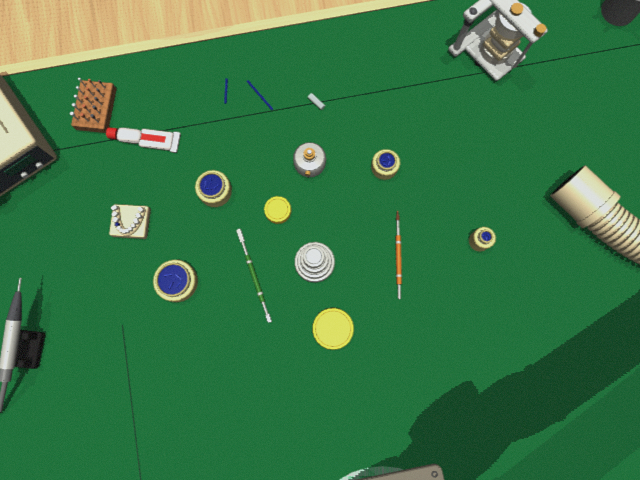

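View pics/scene0.png

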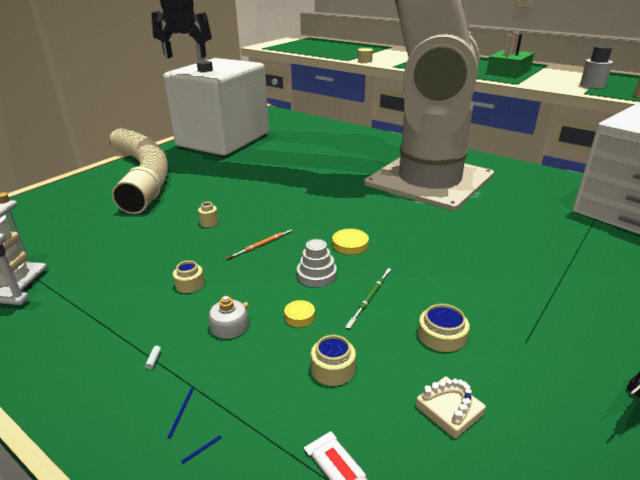

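Top view: the pile is at (314,261). The tins are a (175,281), b (212,188), c (386,164) and d (483,238). The cast is at (130,221) and the burner at (310,158). The yellow discs at (277,209) and (333,328) are the look-alikes. The lids wanted are the grey metal ones in the pile.

```bash
cat >> h.py <<'E'
def circ(Q):
    # centre of min enclosing circle, trimmed outline
    (x,y),r=cv2.minEnclosingCircle(((Q[:,:2])*1000).astype(np.float32)); return np.round([x,y,r],1)
def blob(P,c,rad,z0,z1):
    m=(np.hypot(P[...,0]-c[0],P[...,1]-c[1])<rad)&(P[...,2]>z0)&(P[...,2]<z1)
    return P[m]
E
python3 - <<'E'
from h import *
T=np.load("top0.npz");S=np.load("scene0.npz")
px=dict(pile=(314,261),a=(175,281),b=(212,188),c=(386,164),d=(483,238),burner=(310,158),cast=(130,221),y1=(277,209),y2=(333,328))
for k,(u,v) in px.items():
    c=T["P"][v,u]; print(k,np.round(c*1000,1))
    bands={'pile':[(.054,.07),(.038,.0545),(.022,.0385),(.005,.0225)],'a':[(.033,.042),(.02,.03)],'b':[(.039,.048),(.025,.036)],'c':[(.035,.044),(.022,.032)],'d':[(.041,.05),(.028,.038)]}.get(k,[(.005,.1)])
    for b in bands:
        for n,D in(("top",T),("scn",S)):
            Q=blob(D["P"],c,.045,*b)
            if len(Q)>5: print("  ",b,n,len(Q),circ(Q),np.round(np.median(Q[:,2])*1000,1),"bbox mid",np.round((np.percentile(Q[:,:2],1,axis=0)+np.percentile(Q[:,:2],99,axis=0))*500,1))
E
```

```text
pile [465.6  21.2  67.5]
   (0.054, 0.07) top 367 [474.8  21.   17.5] 64.3 bbox mid [474.5  21.1]
   (0.054, 0.07) scn 280 [476.2  18.1  18.8] 63.3 bbox mid [475.8  19.5]
   (0.038, 0.0545) top 238 [473.7  20.3  23.2] 48.5 bbox mid [473.4  20. ]
   (0.038, 0.0545) scn 290 [474.9  18.7  23.4] 47.1 bbox mid [476.5  19.9]
   (0.022, 0.0385) top 295 [472.6  20.3  28.6] 32.3 bbox mid [472.5  20.6]
   (0.022, 0.0385) scn 345 [474.2  20.1  28. ] 31.3 bbox mid [476.5  21.3]
   (0.005, 0.0225) top 342 [472.5  20.   35.7] 16.3 bbox mid [473.4  20. ]
   (0.005, 0.0225) scn 447 [475.   18.8  34.1] 15.3 bbox mid [478.3  20. ]
a [482.1 253.7  32.5]
   (0.033, 0.042) top 402 [484.6 258.3  29.6] 34.5 bbox mid [485.5 256.9]
   (0.033, 0.042) scn 313 [486.8 255.5  28.7] 35.3 bbox mid [486.5 256.4]
   (0.02, 0.03) top 495 [485.6 257.5  35.2] 26.6 bbox mid [485.6 257.6]
   (0.02, 0.03) scn 527 [486.3 256.1  35.3] 25.7 bbox mid [492.6 256.2]
b [628.5 168.3  36.3]
   (0.039, 0.048) top 260 [633.1 169.4  23.1] 41.0 bbox mid [633.3 168.9]
   (0.039, 0.048) scn 265 [634.2 167.1  23. ] 41.4 bbox mid [634.3 16
[... 809 characters left out ...]
ox mid [ 457.3 -267.6]
burner [645.8  -6.4  47. ]
   (0.005, 0.1) top 910 [642.7  -6.9  42.9] 32.1 bbox mid [652.2  -5.8]
   (0.005, 0.1) scn 1276 [654.   -6.4  30.5] 30.2 bbox mid [655.6  -4.8]
cast [602.1 318.4  20.8]
   (0.005, 0.1) top 1222 [601.6 319.7  43.5] 19.6 bbox mid [603.2 321.4]
   (0.005, 0.1) scn 2483 [605.3 321.2  40.6] 18.3 bbox mid [609.9 321.3]
y1 [576.2  65.7  15.6]
   (0.005, 0.1) top 560 [567.9  65.2  31.8] 16.4 bbox mid [576.2  65.8]
   (0.005, 0.1) scn 613 [577.2  63.5  24.4] 15.7 bbox mid [577.7  65.1]
y2 [357.2  10.2  16.9]
   (0.005, 0.1) top 1301 [357.3  10.9  33.8] 16.5 bbox mid [357.5  11. ]
   (0.005, 0.1) scn 696 [357.1   9.8  35.2] 15.8 bbox mid [358.8  10.6]
```

```bash
cat >> h.py <<'E'
R0=np.array([[0,1,0],[1,0,0],[0,0,-1.]])  # tool x=+Y, y=+X, z=-Z
def to(x,y,z):
    o=get_obs(); R=Ro.from_quat(o["ee_rot"]).as_matrix()
    print("t",round(float(o["clock"]),2),"delta",np.round(R.T@(np.array([x,y,z])-o["position"]),4),"turn",np.round(Ro.from_matrix(R.T@R0).as_rotvec(),4))
E
python3 -c "
from h import *
to(.475,.02,.2)"
```

```text
t 0.1 delta [ 0.4566 -0.492   0.0422] turn [-1.100e-03 -7.000e-04 -1.246e+00]
```

Careful with the scale: turns go in shares of 2 rad. That gives: -1.246 rad / 2 = -0.623.

Request:
{"api": "move_arm", "payload": {"plan": [{"delta_pos":[0.4566,-0.492,0.0422],"turn":[0,0,-0.623],"fingers":0},{"delta_pos":[0.4566,-0.492,0.0422],"turn":[0,0,-0.623],"fingers":0},{"delta_pos":[0.4566,-0.492,0.0422],"turn":[0,0,-0.623],"fingers":0},{"delta_pos":[0.4566,-0.492,0.0422],"turn":[0,0,-0.623],"fingers":0},{"delta_pos":[0.4566,-0.492,0.0422],"turn":[0,0,-0.623],"fingers":0},{"delta_pos":[0.4566,-0.492,0.0422],"turn":[0,0,-0.623],"fingers":0},{"delta_pos":[0.4566,-0.492,0.0422],"turn":[0,0,-0.623],"fingers":0},{"delta_pos":[0.4566,-0.492,0.0422],"turn":[0,0,-0.623],"fingers":0},{"delta_pos":[0.4566,-0.492,0.0422],"turn":[0,0,-0.623],"fingers":0},{"delta_pos":[0.4566,-0.492,0.0422],"turn":[0,0,-0.623],"fingers":0},{"delta_pos":[0.4566,-0.492,0.0422],"turn":[0,0,-0.623],"fingers":0},{"delta_pos":[0.4566,-0.492,0.0422],"turn":[0,0,-0.623],"fingers":0}]}}

```text
clock: 1.6
position: [0.4755, 0.0235, 0.1998]
ee_rot: [0.705, 0.709, 0.001, -0.001]
ft_force: [0.3, -0.6, 0.5]
grip_width: 1.001
grasp_force: 0.0
```

```bash
cat > f.py <<'E'
from h import *
def tips():
    o=get_obs(); p=np.array(o["position"]); I,P=cloud("scene")
    for s in(-1,1):
        d=P-p; m=(abs(d[...,1])<.02)&(d[...,0]*s>.0)&(d[...,0]*s<.07)&(d[...,2]<.06)&(d[...,2]>-.04)
        Q=d[m]; print(s,len(Q),"lowest z rel TCP mm",np.round(np.percentile(Q[:,2],[0,1,3])*1000,1)," x",np.round(np.percentile(Q[:,0]*1000,[1,50,99])) if len(Q) else"")
    print("width",o["grip_width"])
    return I
E
python3 - <<'E'
from f import *
I=tips(); save("s1",I)
I,P=cloud("wrist"); save("w1",I)
for b in [(.054,.07),(.038,.0545),(.022,.0385),(.005,.0225)]:
    Q=blob(P,(.475,.02),.045,*b); print(b,len(Q),circ(Q),np.round(np.median(Q[:,2])*1000,1))
E
```

```text
-1 564 lowest z rel TCP mm [2.7 3.7 5.4]  x [-68. -43. -33.]
1 568 lowest z rel TCP mm [2.7 3.6 4.7]  x [36. 53. 69.]
width 1.0008078130199316
(0.054, 0.07) 1464 [474.2  19.5  17.5] 63.7
(0.038, 0.0545) 789 [473.   18.6  23. ] 47.6
(0.022, 0.0385) 886 [471.5  19.2  28.6] 31.7
(0.005, 0.0225) 896 [473.2  18.4  34.1] 15.7
```

View pics/w1.png

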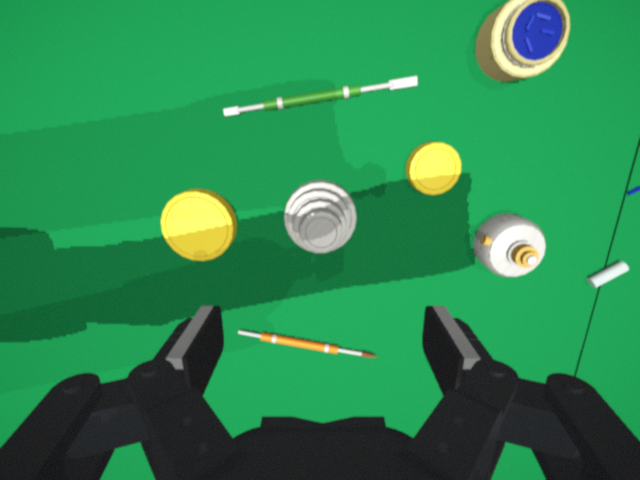

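The wrist view shows the pile at (320,217), and the jaws close across the image. The open tips sit about 2.7 mm behind the TCP, so I'll measure them again part-closed.

Request:
{"api": "move_arm", "payload": {"plan": [{"delta_pos":[-0.0035,-0.001,0.04],"turn":[0,0,0],"fingers":0.45},{"delta_pos":[-0.0035,-0.001,0.08],"turn":[0,0,0],"fingers":0.45},{"delta_pos":[-0.0035,-0.001,0.08],"fingers":0.45},{"delta_pos":[-0.0035,-0.001,0.08],"fingers":0.45}], "force": 30}}

```text
validation failed for argument at $.pl...
```

Run:
```python
from f import *
tips(); to(.4745,.0198,.0)
```

```text
-1 570 lowest z rel TCP mm [2.6 3.2 5.4]  x [-68. -43. -32.]
1 566 lowest z rel TCP mm [2.2 3.2 4.5]  x [36. 53. 69.]
width 0.9983235691868819
t 1.75 delta [ 0.0011 -0.0002  0.1998] turn [-0.0008  0.0004 -0.0008]
```

Request:
{"api": "move_arm", "payload": {"plan": [{"delta_pos":[0.001,0,0.04],"turn":[0,0,0],"fingers":0.45},{"delta_pos":[0.001,0,0.08],"turn":[0,0,0],"fingers":0.45},{"delta_pos":[0.001,0,0.08],"turn":[0,0,0],"fingers":0.45},{"delta_pos":[0.001,0,0.08],"turn":[0,0,0],"fingers":0.45}], "force": 30}}

```text
clock: 2.25
position: [0.4758, 0.02, 0.1215]
ee_rot: [0.708, 0.707, 0.0, 0.001]
ft_force: [-0.4, 0.0, 1.0]
grip_width: 0.551
grasp_force: 0.0
```

Run:
```python
from f import *
tips(); to(.4745,.0198,.0)
```

```text
-1 610 lowest z rel TCP mm [-8.2 -6.7 -4.7]  x [-55. -24. -17.]
1 665 lowest z rel TCP mm [-8.5 -7.3 -4.7]  x [21. 36. 60.]
width 0.5509646996509229
t 2.3 delta [-0.0003 -0.002   0.1218] turn [ 0.0023  0.0005 -0.0009]
```

Request:
{"api": "move_arm", "payload": {"plan": [{"delta_pos":[0,-0.001,0.03],"turn":[0,0,0],"fingers":0.45},{"delta_pos":[0,-0.001,0.05],"turn":[0,0,0],"fingers":0.45},{"delta_pos":[0,-0.001,0.05],"turn":[0,0,0],"fingers":0.45},{"delta_pos":[0,-0.001,0.05],"turn":[0,0,0],"fingers":0.45}]}}

```text
clock: 2.8
position: [0.4752, 0.0206, 0.0717]
ee_rot: [0.707, 0.707, 0.001, 0.001]
ft_force: [0.1, -0.6, 0.4]
grip_width: 0.551
grasp_force: 0.0
```

```bash
cat >> f.py <<'E'
def pos(n=4):
    L=[]
    for i in range(n): camera("top"); L.append(get_obs()["position"])
    print("pos mean",np.round(np.mean(L,0)*1000,1),"sd",np.round(np.std(L,0)*1000,1))
    return np.mean(L,0)
E
python3 - <<'E'
from f import *
pos(); I=tips(); save("s2",I[200:350,220:420],4)
E
```

```text
pos mean [475.   20.6  71.3] sd [0.2 0.  0.2]
-1 698 lowest z rel TCP mm [-39.6 -38.9 -34.2]  x [-55. -23.  -1.]
1 1041 lowest z rel TCP mm [-40.  -39.6 -38.8]  x [ 1. 28. 59.]
width 0.548555185673114
```

View pics/s2.png

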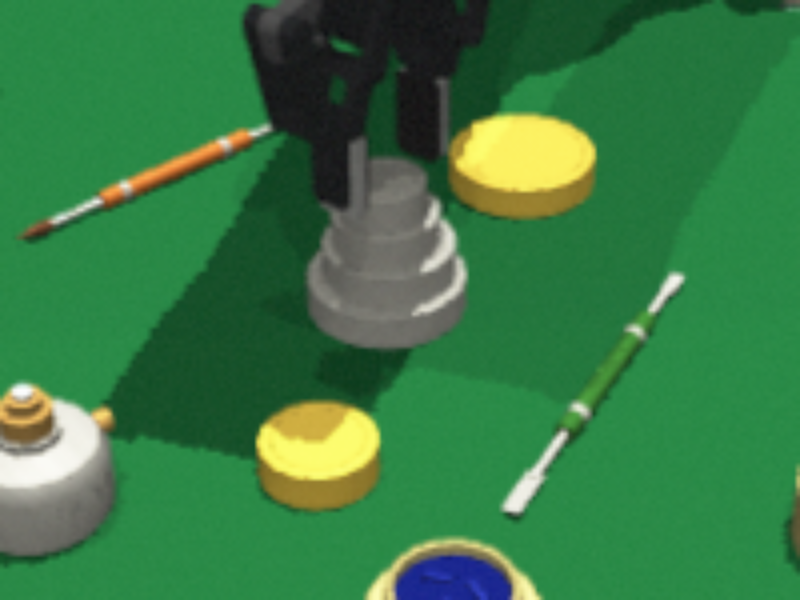

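The jaws straddle lid_d, the top lid at crop (385,185). Next: descend, grip and lift.

Request:
{"api": "move_arm", "payload": {"plan": [{"delta_pos":[-0.0005,-0.0005,0.0105],"turn":[0,0,0],"fingers":0.45},{"delta_pos":[-0.0005,-0.0005,0.0105],"turn":[0,0,0],"fingers":0.45},{"delta_pos":[-0.0005,-0.0005,0.0105],"turn":[0,0,0],"fingers":0.7},{"delta_pos":[-0.0005,-0.0005,0.0105],"turn":[0,0,0],"fingers":0.7},{"delta_pos":[-0.0005,-0.0005,0.0105],"turn":[0,0,0],"fingers":0.7},{"delta_pos":[-0.0005,-0.0005,0.0105],"turn":[0,0,0],"fingers":0.7},{"delta_pos":[-0.0005,-0.0005,0],"turn":[0,0,0],"fingers":0.7},{"delta_pos":[-0.0005,-0.0005,-0.04],"turn":[0,0,0],"fingers":0.7},{"delta_pos":[-0.0005,-0.0005,-0.04],"turn":[0,0,0],"fingers":0.7}], "force": 30}}

```text
clock: 4.18
position: [0.4756, 0.0204, 0.1132]
ee_rot: [0.707, 0.707, 0.002, 0.002]
ft_force: [-0.4, -0.7, 0.3]
grip_width: 0.403
grasp_force: 30.0
```

```bash
cat >> f.py <<'E'
def held(name="d"):
    # where the held lid sits relative to the TCP (wrist+scene), and the destination delta
    r={"a":34,"b":28.5,"c":23,"d":17.5}[name]/1000
    p=pos(2); print("w mm",get_obs()["grip_width"]*85,"gf",get_obs()["grasp_force"])
    for n in("wrist","scene"):
        I,P=cloud(n); d=P-p
        m=(np.hypot(d[...,0],d[...,1])<r+.006)&(abs(d[...,0])<r-.002)&(d[...,2]>-.03)&(d[...,2]<.02)
        Q=d[m]
        if len(Q)<20: print(n,"none",len(Q)); continue
        h=np.percentile(Q[:,2],97); top=Q[abs(Q[:,2]-h)<.003]
        print(n,len(Q),"z pct",np.round(np.percentile(Q[:,2],[1,50,97])*1000,1),"top y-range",np.round(np.percentile(top[:,1],[1,99])*1000,1),"circ",circ(top),
          "plane slope",np.round(np.linalg.lstsq(np.c_[top[:,:2],np.ones(len(top))],top[:,2],rcond=None)[0][:2],3))
    return I
E
python3 - <<'E'
from f import *
I=held("d"); save("s3",I[150:350,220:420],3)
I,P=cloud("wrist"); save("w3",I[180:480,150:500],2)
E
```

```text
pos mean [474.3  20.  111.1] sd [0.4 0.1 0.5]
w mm 34.27387437280143 gf 30.027116630226374
wrist 5409 z pct [-10.7   3.5   4.7] top y-range [-16.5  15.8] circ [ 0.1 -0.9 17.9] plane slope [ 0.    -0.002]
scene 203 z pct [-12.2   2.2   4.4] top y-range [-10.1  15.2] circ [-1.   1.6 16.4] plane slope [-0.008 -0.   ]
```

View pics/w3.png

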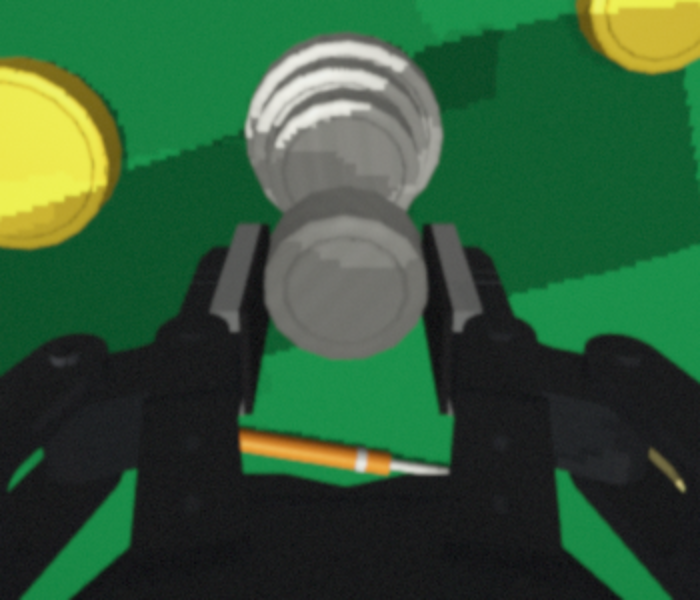

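The wrist view shows lid_d held level between the pads at (345,285), with the pile left intact. Now to tin_d.

Request:
{"api": "move_arm", "payload": {"plan": [{"delta_pos":[-0.05,-0.003,0],"turn":[0,0,0],"fingers":0.7},{"delta_pos":[-0.1,-0.006,0],"turn":[0,0,0],"fingers":0.7},{"delta_pos":[-0.15,-0.009,0],"turn":[0,0,0],"fingers":0.7},{"delta_pos":[-0.2,-0.012,0],"turn":[0,0,0],"fingers":0.7},{"delta_pos":[-0.25,-0.015,0],"turn":[0,0,0],"fingers":0.7},{"delta_pos":[-0.2877,-0.0173,0.02],"turn":[0,0,0],"fingers":0.7},{"delta_pos":[-0.2877,-0.0173,0.03],"turn":[0,0,0],"fingers":0.7},{"delta_pos":[-0.2877,-0.0173,0.03],"turn":[0,0,0],"fingers":0.7},{"delta_pos":[-0.2877,-0.0173,0.03],"turn":[0,0,0],"fingers":0.7}]}}

```text
clock: 5.55
position: [0.4569, -0.2662, 0.0804]
ee_rot: [0.706, 0.708, 0.0, 0.0]
ft_force: [0.1, -0.1, -0.9]
grip_width: 0.403
grasp_force: 30.0
```

Run:
```python
from f import *
I=held("d")
I,P=cloud("wrist"); save("w4",I[180:480,150:500],2)
for n in("wrist","scene","top"):
  _,P=cloud(n)
  for b in((.028,.038),(.041,.05)):
    Q=blob(P,(.457,-.268),.03,*b); print(n,b,len(Q),circ(Q) if len(Q)>5 else'')
```

```text
pos mean [ 457.  -266.6   80.7] sd [0.  0.1 0. ]
w mm 34.0979940325428 gf 30.034268908202648
wrist 5406 z pct [-10.4   4.1   5.2] top y-range [-16.5  15.9] circ [ 0.8 -1.  17.9] plane slope [-0.    -0.005]
scene 171 z pct [-10.5   2.9   6.2] top y-range [-15.8  16.6] circ [ 0.4 -0.8 17.8] plane slope [-0.     0.001]
wrist (0.028, 0.038) 1280 [ 456.3 -269.7   18.4]
wrist (0.041, 0.05) 236 [ 455.8 -265.3   10.5]
scene (0.028, 0.038) 120 [ 458.3 -268.3   18.3]
scene (0.041, 0.05) 57 [ 456.7 -269.9   12.7]
top (0.028, 0.038) 130 [ 456.7 -267.1   18. ]
top (0.041, 0.05) 21 [ 452.8 -261.1    8.2]
```

View pics/w4.png

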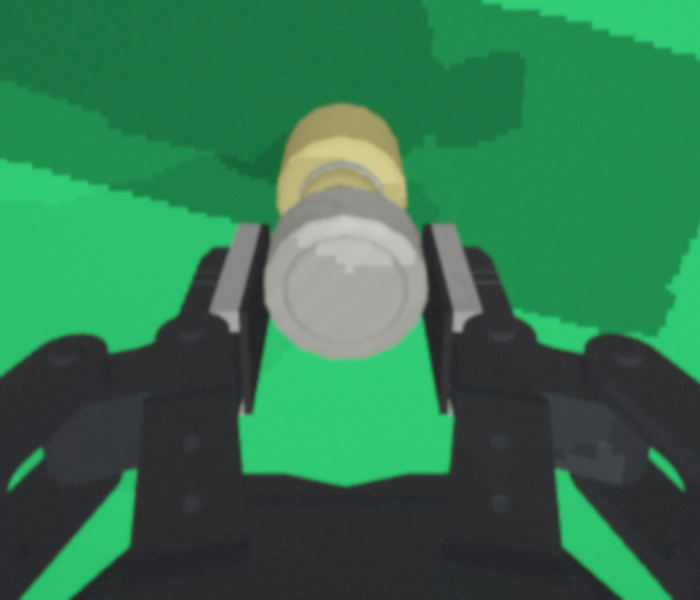

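The wrist view shows lid_d level at (345,285), lined up over tin_d. Lowering.

Request:
{"api": "move_arm", "payload": {"plan": [{"delta_pos":[-0.0012,0,0.008],"turn":[0,0,0],"fingers":0.7},{"delta_pos":[-0.0012,0,0.016],"turn":[0,0,0],"fingers":0.7},{"delta_pos":[-0.0012,0,0.022],"turn":[0,0,0],"fingers":0.7},{"delta_pos":[-0.0012,0,0.027],"turn":[0,0,0],"fingers":0.7},{"delta_pos":[-0.0012,0,0.031],"turn":[0,0,0],"fingers":0.7},{"delta_pos":[-0.0012,0,0.0325],"turn":[0,0,0],"fingers":0.7},{"delta_pos":[-0.0012,0,0.0325],"turn":[0,0,0],"fingers":0.7},{"delta_pos":[-0.0012,0,0.0325],"turn":[0,0,0],"fingers":0.7}]}}

```text
clock: 6.95
position: [0.4565, -0.2688, 0.0478]
ee_rot: [0.707, 0.707, 0.0, 0.0]
ft_force: [-0.2, -0.2, 0.4]
grip_width: 0.403
grasp_force: 30.0
```

Run:
```python
from f import *
held("d"); o=get_obs(); print(o["ft_force"])
```

```text
pos mean [ 456.5 -268.8   47.8] sd [0. 0. 0.]
w mm 34.03864469898437 gf 30.034331548959017
wrist 6364 z pct [-28.6   3.8   5.1] top y-range [-16.3  15.9] circ [ 0.7 -0.8 17.8] plane slope [ 0.001 -0.004]
scene 287 z pct [-29.1  -5.4   6. ] top y-range [-14.   15.2] circ [ 0.2  0.4 18.4] plane slope [-0.01  -0.016]
[-0.05406656 -0.32309305 -0.82340267]
```

Request:
{"api": "move_arm", "payload": {"plan": [{"delta_pos":[0,0,0.0012],"turn":[0,0,0],"fingers":0.7},{"delta_pos":[0,0,0.0018],"turn":[0,0,0],"fingers":0.7},{"delta_pos":[0,0,0.0018],"turn":[0,0,0],"fingers":0.7}]}}

```text
clock: 7.52
position: [0.4563, -0.2688, 0.0457]
ee_rot: [0.707, 0.707, -0.0, -0.0]
ft_force: [-0.6, 0.7, -0.7]
grip_width: 0.403
grasp_force: 30.0
```

Request:
{"api": "move_arm", "payload": {"plan": [{"delta_pos":[0,0,0.0008],"turn":[0,0,0],"fingers":0.7},{"delta_pos":[0,0,0.0008],"turn":[0,0,0],"fingers":0.7}]}}

```text
clock: 7.78
position: [0.4565, -0.2688, 0.0455]
ee_rot: [0.707, 0.707, -0.0, 0.0]
ft_force: [-2.4, 0.7, 5.6]
grip_width: 0.401
grasp_force: 30.5
```

Contact at home height. Releasing and going back to the pile.

Request:
{"api": "move_arm", "payload": {"plan": [{"delta_pos":[0,0,0],"turn":[0,0,0],"fingers":0.45},{"delta_pos":[0,0,0],"turn":[0,0,0],"fingers":0.45},{"delta_pos":[0,0,0],"turn":[0,0,0],"fingers":0.45},{"delta_pos":[0,0,-0.02],"turn":[0,0,0],"fingers":0.45},{"delta_pos":[0,0,-0.065],"turn":[0,0,0],"fingers":0.32},{"delta_pos":[0.06,0.0035,-0.065],"turn":[0,0,0],"fingers":0.32},{"delta_pos":[0.12,0.007,-0.065],"turn":[0,0,0],"fingers":0.32},{"delta_pos":[0.18,0.0105,-0.065],"turn":[0,0,0],"fingers":0.32},{"delta_pos":[0.24,0.014,-0.065],"turn":[0,0,0],"fingers":0.32},{"delta_pos":[0.2885,0.017,-0.065],"turn":[0,0,0],"fingers":0.32},{"delta_pos":[0.2885,0.017,-0.065],"turn":[0,0,0],"fingers":0.32},{"delta_pos":[0.2885,0.017,-0.065],"turn":[0,0,0],"fingers":0.32}]}}

```text
clock: 9.28
position: [0.4734, 0.0191, 0.1099]
ee_rot: [0.707, 0.707, -0.0, 0.0]
ft_force: [-0.2, -0.2, -0.4]
grip_width: 0.683
grasp_force: 0.0
```

```bash
cat >> f.py <<'E'
def lidcheck(c,h):
    for n in("top","scene"):
        _,P=cloud(n); Q=blob(P,c,.04,h+.005,h+.03)
        if len(Q)<20: print(n,"none"); continue
        s=np.linalg.lstsq(np.c_[Q[:,:2]-c,np.ones(len(Q))],Q[:,2],rcond=None)[0]
        T=Q[abs(Q[:,2]-np.percentile(Q[:,2],80))<.002]
        s=np.linalg.lstsq(np.c_[T[:,:2]-c,np.ones(len(T))],T[:,2],rcond=None)[0]
        print(n,len(Q),"lid top z (want %.0f)"%(h*1000+16),np.round(np.median(T[:,2])*1000,1),circ(T),"slope",np.round(s[:2],3))
def pile(b):
    for n in("wrist","top","scene"):
        _,P=cloud(n); Q=blob(P,(.474,.02),.045,*b); print(n,len(Q),circ(Q) if len(Q)>9 else"",np.round(np.median(Q[:,2])*1000,1))
E
python3 - <<'E'
from f import *
lidcheck((.457,-.268),.034); pile((.038,.0545)); pos(2); I=tips()
E
```

```text
top 379 lid top z (want 50) 51.4 [ 457.6 -267.3   17.5] slope [-0.014  0.007]
scene 192 lid top z (want 50) 50.0 [ 458.2 -269.5   19.8] slope [-0.022  0.   ]
wrist 4412 [472.9  18.5  23.3] 47.7
top 0  nan
scene 445 [472.8  19.7  24.8] 47.7
pos mean [473.4  19.  110. ] sd [0.  0.1 0. ]
-1 557 lowest z rel TCP mm [-6.  -5.2 -3.5]  x [-59. -30. -21.]
1 635 lowest z rel TCP mm [-5.6 -4.6 -2.1]  x [26. 42. 64.]
width 0.6827613494886247
  return _methods._mean(a, axis=axis, dtype=dtype,
  ret = ret.dtype.type(ret / rcount)
```

lid_d is home and level. Now lid_c.

Request:
{"api": "move_arm", "payload": {"plan": [{"delta_pos":[0,0,0.03],"turn":[0,0,0],"fingers":0.32},{"delta_pos":[0,0,0.055],"turn":[0,0,0],"fingers":0.32},{"delta_pos":[0,0,0.067],"turn":[0,0,0],"fingers":0.32},{"delta_pos":[0,0,0.067],"turn":[0,0,0],"fingers":0.32},{"delta_pos":[0,0,0.067],"turn":[0,0,0],"fingers":0.32},{"delta_pos":[0,0,0.067],"turn":[0,0,0],"fingers":0.6},{"delta_pos":[0,0,0.067],"turn":[0,0,0],"fingers":0.6},{"delta_pos":[0,0,0.067],"turn":[0,0,0],"fingers":0.6},{"delta_pos":[0,0,0.067],"turn":[0,0,0],"fingers":0.6},{"delta_pos":[0,0,0.055],"turn":[0,0,0],"fingers":0.6},{"delta_pos":[0,0,0.01],"turn":[0,0,0],"fingers":0.6},{"delta_pos":[0,0,0],"turn":[0,0,0],"fingers":0.6}]}}

```text
clock: 11.18
position: [0.475, 0.02, 0.1132]
ee_rot: [0.707, 0.707, 0.001, 0.002]
ft_force: [0.9, 0.0, -1.7]
grip_width: 0.532
grasp_force: 30.9
```

Run:
```python
from f import *
held("c"); pile((.022,.0385)); to(.6207,-.136,.085)
```

```text
pos mean [474.6  19.7 112.3] sd [0.3 0.1 0.8]
w mm 44.915528716507445 gf 30.893756691366434
wrist 8940 z pct [-11.7   2.5   3.7] top y-range [-21.8  20.6] circ [ 0.4 -1.2 23.3] plane slope [ 0.001 -0.002]
scene 349 z pct [-13.6   1.2   3.1] top y-range [-16.5  20. ] circ [ 0.7 -0.8 22.5] plane slope [ 0.005 -0.016]
wrist 4152 [472.   19.2  28.4] 31.7
top 0  nan
scene 631 [472.6  19.4  29.1] 31.8
t 11.53 delta [-0.1557  0.148   0.0238] turn [-0.0017 -0.0002  0.    ]
  return _methods._mean(a, axis=axis, dtype=dtype,
  ret = ret.dtype.type(ret / rcount)
```

Request:
{"api": "move_arm", "payload": {"plan": [{"delta_pos":[-0.038,0.036,0],"turn":[0,0,0],"fingers":0.6},{"delta_pos":[-0.076,0.072,0],"turn":[0,0,0],"fingers":0.6},{"delta_pos":[-0.114,0.108,0],"turn":[0,0,0],"fingers":0.6},{"delta_pos":[-0.145,0.138,0.01],"turn":[0,0,0],"fingers":0.6},{"delta_pos":[-0.155,0.1478,0.03],"turn":[0,0,0],"fingers":0.6},{"delta_pos":[-0.155,0.1478,0.04],"turn":[0,0,0],"fingers":0.6},{"delta_pos":[-0.155,0.1478,0.04],"turn":[0,0,0],"fingers":0.6},{"delta_pos":[-0.155,0.1478,0.04],"turn":[0,0,0],"fingers":0.6},{"delta_pos":[-0.155,0.1478,0.04],"turn":[0,0,0],"fingers":0.6}]}}

```text
clock: 12.65
position: [0.6214, -0.1349, 0.071]
ee_rot: [0.707, 0.707, 0.0, 0.001]
ft_force: [0.3, 1.0, 0.2]
grip_width: 0.535
grasp_force: 30.9
```

Run:
```python
from f import *
held("c")
for n in("wrist","scene","top"):
  _,P=cloud(n)
  for b in((.022,.032),(.035,.044)):
    Q=blob(P,(.6205,-.136),.035,*b); print(n,b,len(Q),circ(Q) if len(Q)>5 else'')
```

```text
pos mean [ 621.4 -135.1   70.8] sd [0.  0.1 0.1]
w mm 44.751165804414896 gf 30.908738393336535
wrist 8930 z pct [-11.1   3.2   4.4] top y-range [-21.8  20.6] circ [ 0.7 -1.2 23.4] plane slope [ 0.    -0.001]
scene 465 z pct [-12.1   2.9   4.6] top y-range [-22.5  20.9] circ [-0.  -2.1 24.2] plane slope [-0.001 -0.009]
wrist (0.022, 0.032) 1584 [ 620.  -136.2   23.8]
wrist (0.035, 0.044) 183 [ 618.4 -125.5   12.3]
scene (0.022, 0.032) 249 [ 621.2 -135.9   24.7]
scene (0.035, 0.044) 100 [ 621.1 -136.4   17.2]
top (0.022, 0.032) 122 [ 614.2 -127.4   20.8]
top (0.035, 0.044) 18 [ 612.1 -123.9    8.2]
```

Request:
{"api": "move_arm", "payload": {"plan": [{"delta_pos":[0,-0.0008,0.009],"turn":[0,0,0],"fingers":0.6},{"delta_pos":[0,-0.0008,0.016],"turn":[0,0,0],"fingers":0.6},{"delta_pos":[0,-0.0008,0.021],"turn":[0,0,0],"fingers":0.6},{"delta_pos":[0,-0.0008,0.026],"turn":[0,0,0],"fingers":0.6},{"delta_pos":[0,-0.0008,0.029],"turn":[0,0,0],"fingers":0.6},{"delta_pos":[0,-0.0008,0.03],"turn":[0,0,0],"fingers":0.6},{"delta_pos":[0,-0.0008,0.03],"turn":[0,0,0],"fingers":0.6},{"delta_pos":[0,-0.0008,0.03],"turn":[0,0,0],"fingers":0.6}]}}

```text
clock: 14.0
position: [0.6205, -0.1352, 0.0403]
ee_rot: [0.707, 0.707, 0.0, 0.0]
ft_force: [-2.0, 1.7, 3.1]
grip_width: 0.528
grasp_force: 31.2
```

Request:
{"api": "move_arm", "payload": {"plan": [{"delta_pos":[0,0,0.0007],"turn":[0,0,0],"fingers":0.6},{"delta_pos":[0,0,0.0007],"turn":[0,0,0],"fingers":0.6},{"delta_pos":[0,0,0.0007],"turn":[0,0,0],"fingers":0.6}]}}

```text
clock: 14.38
position: [0.6205, -0.1352, 0.0403]
ee_rot: [0.707, 0.707, -0.0, 0.0]
ft_force: [-5.2, -0.0, 10.6]
grip_width: 0.528
grasp_force: 31.8
```

Request:
{"api": "move_arm", "payload": {"plan": [{"delta_pos":[0,0,0],"turn":[0,0,0],"fingers":0.34},{"delta_pos":[0,0,0],"turn":[0,0,0],"fingers":0.34},{"delta_pos":[0,0,0],"turn":[0,0,0],"fingers":0.34},{"delta_pos":[0,0,-0.02],"turn":[0,0,0],"fingers":0.34},{"delta_pos":[0,0,-0.07],"turn":[0,0,0],"fingers":0.15},{"delta_pos":[0.04,-0.038,-0.07],"turn":[0,0,0],"fingers":0.15},{"delta_pos":[0.08,-0.076,-0.07],"turn":[0,0,0],"fingers":0.15},{"delta_pos":[0.12,-0.114,-0.07],"turn":[0,0,0],"fingers":0.15},{"delta_pos":[0.1547,-0.148,-0.07],"turn":[0,0,0],"fingers":0.15},{"delta_pos":[0.1547,-0.148,-0.07],"turn":[0,0,0],"fingers":0.15},{"delta_pos":[0.1547,-0.148,-0.07],"turn":[0,0,0],"fingers":0.15}]}}

```text
clock: 15.75
position: [0.4732, 0.019, 0.1104]
ee_rot: [0.707, 0.707, 0.0, 0.001]
ft_force: [-0.2, -1.0, -0.1]
grip_width: 0.851
grasp_force: 0.0
```

```bash
python3 - 2>/dev/null <<'E'
from f import *
lidcheck((.6205,-.136),.028); pile((.022,.0385)); pos(2); I=tips(); save("s5",I)
E
```

```text
top 561 lid top z (want 44) 45.2 [ 621.5 -134.9   23. ] slope [0.004 0.005]
scene 489 lid top z (want 44) 44.1 [ 622.  -136.3   23.3] slope [-0.003 -0.009]
wrist 5841 [472.2  18.9  28.7] 31.7
top 0  nan
scene 637 [472.6  18.2  30. ] 31.8
pos mean [472.6  19.1 109.2] sd [0.1 0.  0. ]
-1 511 lowest z rel TCP mm [-2.3 -1.   0.9]  x [-67. -37. -27.]
1 600 lowest z rel TCP mm [-2.7 -0.8  1.4]  x [32. 49. 69.]
width 0.8463974196663598
```

View pics/s5.png

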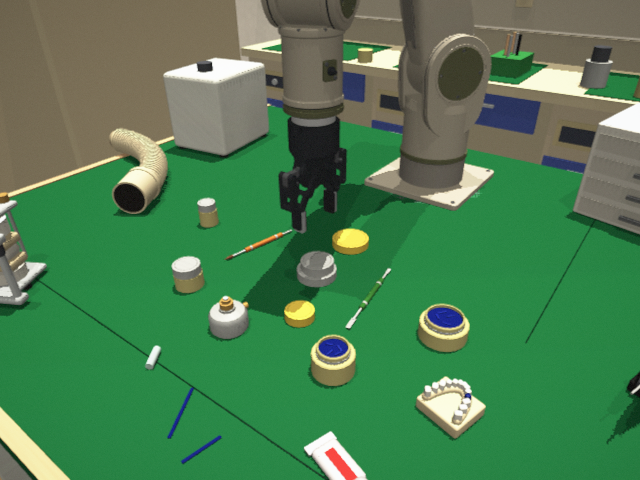

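Lids d and c are seated, at (207,212) and (188,275). The two lids left in the pile are at (317,268). Now lid_b.

Request:
{"api": "move_arm", "payload": {"plan": [{"delta_pos":[0,0,0.04],"turn":[0,0,0],"fingers":0.15},{"delta_pos":[0,0,0.07],"turn":[0,0,0],"fingers":0.15},{"delta_pos":[0,0,0.0845],"turn":[0,0,0],"fingers":0.15},{"delta_pos":[0,0,0.0845],"turn":[0,0,0],"fingers":0.15},{"delta_pos":[0,0,0.0845],"turn":[0,0,0],"fingers":0.15},{"delta_pos":[0,0,0.0845],"turn":[0,0,0],"fingers":0.45},{"delta_pos":[0,0,0.0845],"turn":[0,0,0],"fingers":0.45},{"delta_pos":[0,0,0.0845],"turn":[0,0,0],"fingers":0.45},{"delta_pos":[0,0,0.0845],"turn":[0,0,0],"fingers":0.45},{"delta_pos":[0,0,0.075],"turn":[0,0,0],"fingers":0.45},{"delta_pos":[0,0,0.02],"turn":[0,0,0],"fingers":0.45},{"delta_pos":[0,0,0],"turn":[0,0,0],"fingers":0.45}]}}

```text
clock: 17.65
position: [0.4738, 0.0198, 0.1127]
ee_rot: [0.707, 0.707, 0.001, 0.002]
ft_force: [0.6, 0.0, -1.1]
grip_width: 0.655
grasp_force: 32.6
```

```bash
python3 - 2>/dev/null <<'E'
from f import *
held("b"); pile((.005,.0225)); to(.6335,.1685,.085)
E
```

```text
pos mean [474.3  19.6 113.2] sd [0.2 0.2 0.9]
w mm 55.75681454485729 gf 32.601664890535176
wrist 13786 z pct [-9.4  4.6  5.7] top y-range [-26.1  26.6] circ [ 0.7 -0.5 28.8] plane slope [ 0.002 -0.001]
scene 534 z pct [-12.3   2.9   4.5] top y-range [-21.5  26.1] circ [-0.9  0.9 29.6] plane slope [ 0.    -0.007]
wrist 4710 [473.1  18.8  33.8] 15.7
top 0  nan
scene 888 [475.3  16.9  36. ] 15.8
t 18.0 delta [0.1491 0.1618 0.0232] turn [-0.0016 -0.0001  0.0001]
```

Request:
{"api": "move_arm", "payload": {"plan": [{"delta_pos":[0.038,0.04,0],"turn":[0,0,0],"fingers":0.45},{"delta_pos":[0.076,0.08,0],"turn":[0,0,0],"fingers":0.45},{"delta_pos":[0.114,0.12,0],"turn":[0,0,0],"fingers":0.45},{"delta_pos":[0.14,0.15,0.01],"turn":[0,0,0],"fingers":0.45},{"delta_pos":[0.1491,0.1618,0.025],"turn":[0,0,0],"fingers":0.45},{"delta_pos":[0.1491,0.1618,0.035],"turn":[0,0,0],"fingers":0.45},{"delta_pos":[0.1491,0.1618,0.035],"turn":[0,0,0],"fingers":0.45},{"delta_pos":[0.1491,0.1618,0.035],"turn":[0,0,0],"fingers":0.45},{"delta_pos":[0.1491,0.1618,0.035],"turn":[0,0,0],"fingers":0.45}]}}

```text
clock: 19.12
position: [0.6344, 0.168, 0.0752]
ee_rot: [0.707, 0.707, 0.0, 0.001]
ft_force: [-0.3, -0.4, -0.2]
grip_width: 0.659
grasp_force: 32.6
```

```bash
python3 - 2>/dev/null <<'E'
from f import *
held("b")
for n in("wrist","scene","top"):
  _,P=cloud(n)
  for b in((.025,.036),(.039,.048)):
    Q=blob(P,(.6337,.1685),.04,*b); print(n,b,len(Q),circ(Q) if len(Q)>5 else'')
E
```

```text
pos mean [634.4 168.2  75. ] sd [0. 0. 0.]
w mm 55.851893446178664 gf 32.56880045402795
wrist 13758 z pct [-8.7  5.4  6.5] top y-range [-25.9  26.8] circ [ 1.  -0.3 29. ] plane slope [-0.002 -0.001]
scene 990 z pct [-9.7  5.2  6.9] top y-range [-18.   26.3] circ [ 1.3 -0.7 28.5] plane slope [ 0.003 -0.004]
wrist (0.025, 0.036) 1922 [633.1 170.6  29.2]
wrist (0.039, 0.048) 306 [631.8 183.2  16.4]
scene (0.025, 0.036) 536 [634.3 167.7  29.5]
scene (0.039, 0.048) 151 [634.8 167.9  22.4]
top (0.025, 0.036) 5 
top (0.039, 0.048) 0
```

Request:
{"api": "move_arm", "payload": {"plan": [{"delta_pos":[0.0004,-0.0008,0.01],"turn":[0,0,0],"fingers":0.45},{"delta_pos":[0.0004,-0.0008,0.017],"turn":[0,0,0],"fingers":0.45},{"delta_pos":[0.0004,-0.0008,0.022],"turn":[0,0,0],"fingers":0.45},{"delta_pos":[0.0004,-0.0008,0.027],"turn":[0,0,0],"fingers":0.45},{"delta_pos":[0.0004,-0.0008,0.031],"turn":[0,0,0],"fingers":0.45},{"delta_pos":[0.0004,-0.0008,0.032],"turn":[0,0,0],"fingers":0.45},{"delta_pos":[0.0004,-0.0008,0.032],"turn":[0,0,0],"fingers":0.45},{"delta_pos":[0.0004,-0.0008,0.032],"turn":[0,0,0],"fingers":0.45}]}}

```text
clock: 20.48
position: [0.6335, 0.1689, 0.0425]
ee_rot: [0.707, 0.707, 0.0, 0.0]
ft_force: [-0.4, 0.3, 0.0]
grip_width: 0.66
grasp_force: 32.6
```

Request:
{"api": "move_arm", "payload": {"plan": [{"delta_pos":[0,0,0.0007],"turn":[0,0,0],"fingers":0.45},{"delta_pos":[0,0,0.0007],"turn":[0,0,0],"fingers":0.45},{"delta_pos":[0,0,0.0007],"turn":[0,0,0],"fingers":0.45}]}}

```text
clock: 20.85
position: [0.6336, 0.169, 0.0422]
ee_rot: [0.707, 0.707, 0.0, 0.0]
ft_force: [-2.2, -0.6, 5.8]
grip_width: 0.658
grasp_force: 33.1
```

Request:
{"api": "move_arm", "payload": {"plan": [{"delta_pos":[0,0,0],"turn":[0,0,0],"fingers":0.2},{"delta_pos":[0,0,0],"turn":[0,0,0],"fingers":0.2},{"delta_pos":[0,0,0],"turn":[0,0,0],"fingers":0.2},{"delta_pos":[0,0,-0.02],"turn":[0,0,0],"fingers":0.2},{"delta_pos":[0,0,-0.068],"turn":[0,0,0],"fingers":0.0},{"delta_pos":[-0.038,-0.04,-0.068],"turn":[0,0,0],"fingers":0.0},{"delta_pos":[-0.076,-0.08,-0.068],"turn":[0,0,0],"fingers":0.0},{"delta_pos":[-0.114,-0.12,-0.068],"turn":[0,0,0],"fingers":0.0},{"delta_pos":[-0.15,-0.16,-0.068],"turn":[0,0,0],"fingers":0.0},{"delta_pos":[-0.15,-0.16,-0.068],"turn":[0,0,0],"fingers":0.0},{"delta_pos":[-0.15,-0.16,-0.068],"turn":[0,0,0],"fingers":0.0}]}}

```text
clock: 22.22
position: [0.4743, 0.0192, 0.1109]
ee_rot: [0.707, 0.707, 0.001, 0.001]
ft_force: [0.8, 0.4, -0.2]
grip_width: 1.002
grasp_force: 0.0
```

```bash
python3 - 2>/dev/null <<'E'
from f import *
lidcheck((.6336,.1687),.032); pile((.005,.0225)); pos(2)
E
```

```text
top 896 lid top z (want 48) 49.0 [634.3 169.4  28.4] slope [ 0.002 -0.004]
scene 1300 lid top z (want 48) 47.9 [635.  168.4  28.8] slope [-0.001  0.001]
wrist 7222 [473.1  18.4  34.1] 15.8
top 6  6.2
scene 891 [474.8  18.7  35.1] 15.9
pos mean [473.7  19.8 109.6] sd [0.  0.1 0. ]
```

Request:
{"api": "move_arm", "payload": {"plan": [{"delta_pos":[-0.001,-0.0005,0.045],"turn":[0,0,0],"fingers":0},{"delta_pos":[-0.001,-0.0005,0.085],"turn":[0,0,0],"fingers":0},{"delta_pos":[-0.001,-0.0005,0.102],"turn":[0,0,0],"fingers":0},{"delta_pos":[-0.001,-0.0005,0.102],"turn":[0,0,0],"fingers":0},{"delta_pos":[-0.001,-0.0005,0.102],"turn":[0,0,0],"fingers":0},{"delta_pos":[-0.001,-0.0005,0.102],"turn":[0,0,0],"fingers":0.32},{"delta_pos":[-0.001,-0.0005,0.102],"turn":[0,0,0],"fingers":0.32},{"delta_pos":[-0.001,-0.0005,0.102],"turn":[0,0,0],"fingers":0.32},{"delta_pos":[-0.001,-0.0005,0.102],"turn":[0,0,0],"fingers":0.32},{"delta_pos":[-0.001,-0.0005,0.09],"turn":[0,0,0],"fingers":0.32},{"delta_pos":[-0.001,-0.0005,0.04],"turn":[0,0,0],"fingers":0.32},{"delta_pos":[-0.001,-0.0005,0.02],"turn":[0,0,0],"fingers":0.32}]}}

```text
clock: 24.08
position: [0.4742, 0.0182, 0.0928]
ee_rot: [0.707, 0.707, 0.001, 0.002]
ft_force: [-0.1, -0.8, -1.0]
grip_width: 0.798
grasp_force: 34.2
```

```bash
python3 - 2>/dev/null <<'E'
from f import *
held("a"); to(.486,.257,.075)
E
```

```text
pos mean [474.8  18.1  93.4] sd [0.2 0.2 0.9]
w mm 67.31513900939731 gf 34.1688809171319
wrist 19470 z pct [-8.7  5.2  6.3] top y-range [-30.   32.8] circ [ 0.4  0.6 34.2] plane slope [ 0.002 -0.001]
scene 760 z pct [-11.    3.6   5.3] top y-range [-25.4  32.4] circ [ 0.1  0.5 34.6] plane slope [-0.    -0.006]
t 24.27 delta [0.2394 0.0129 0.0147] turn [ 0.001   0.0008 -0.0004]
```

Request:
{"api": "move_arm", "payload": {"plan": [{"delta_pos":[0.05,0.0025,0],"turn":[0,0,0],"fingers":0.32},{"delta_pos":[0.1,0.005,0],"turn":[0,0,0],"fingers":0.32},{"delta_pos":[0.15,0.0075,0],"turn":[0,0,0],"fingers":0.32},{"delta_pos":[0.2,0.01,0],"turn":[0,0,0],"fingers":0.32},{"delta_pos":[0.239,0.0125,0.01],"turn":[0,0,0],"fingers":0.32},{"delta_pos":[0.239,0.0125,0.02],"turn":[0,0,0],"fingers":0.32},{"delta_pos":[0.239,0.0125,0.02],"turn":[0,0,0],"fingers":0.32},{"delta_pos":[0.239,0.0125,0.02],"turn":[0,0,0],"fingers":0.32},{"delta_pos":[0.239,0.0125,0.02],"turn":[0,0,0],"fingers":0.32}]}}

```text
clock: 25.4
position: [0.4859, 0.256, 0.0699]
ee_rot: [0.708, 0.707, 0.0, 0.0]
ft_force: [0.3, 0.1, -1.0]
grip_width: 0.79
grasp_force: 34.2
```

```bash
python3 - 2>/dev/null <<'E'
from f import *
held("a")
for n in("wrist","scene","top"):
  _,P=cloud(n)
  for b in((.02,.03),(.033,.042)):
    Q=blob(P,(.486,.257),.045,*b); print(n,b,len(Q),circ(Q) if len(Q)>5 else'')
E
```

```text
pos mean [485.8 256.3  69.9] sd [0.  0.1 0. ]
w mm 67.40033933692206 gf 34.15400655940175
wrist 19431 z pct [-7.9  6.   7.1] top y-range [-29.7  33.1] circ [ 0.7  0.6 34.2] plane slope [-0.002 -0.   ]
scene 936 z pct [-9.1  5.9  7.5] top y-range [-24.   32.7] circ [ 1.6  0.7 34. ] plane slope [-0.004 -0.004]
wrist (0.02, 0.03) 2013 [484.7 263.8  33.8]
wrist (0.033, 0.042) 182 [482.8 279.9  15. ]
scene (0.02, 0.03) 549 [486.8 256.   35.2]
scene (0.033, 0.042) 184 [488.  256.3  27.9]
top (0.02, 0.03) 0 
top (0.033, 0.042) 0
```

Request:
{"api": "move_arm", "payload": {"plan": [{"delta_pos":[0,-0.0004,0.01],"turn":[0,0,0],"fingers":0.32},{"delta_pos":[0,-0.0004,0.018],"turn":[0,0,0],"fingers":0.32},{"delta_pos":[0,-0.0004,0.023],"turn":[0,0,0],"fingers":0.32},{"delta_pos":[0,-0.0004,0.028],"turn":[0,0,0],"fingers":0.32},{"delta_pos":[0,-0.0004,0.032],"turn":[0,0,0],"fingers":0.32},{"delta_pos":[0,-0.0004,0.0333],"turn":[0,0,0],"fingers":0.32},{"delta_pos":[0,-0.0004,0.0333],"turn":[0,0,0],"fingers":0.32},{"delta_pos":[0,-0.0004,0.0333],"turn":[0,0,0],"fingers":0.32}]}}

```text
clock: 26.75
position: [0.4851, 0.257, 0.0365]
ee_rot: [0.707, 0.707, 0.0, 0.0]
ft_force: [-0.7, -0.1, -0.4]
grip_width: 0.793
grasp_force: 34.2
```

Request:
{"api": "move_arm", "payload": {"plan": [{"delta_pos":[0,0,0.0007],"turn":[0,0,0],"fingers":0.32},{"delta_pos":[0,0,0.0007],"turn":[0,0,0],"fingers":0.32},{"delta_pos":[0,0,0.0007],"turn":[0,0,0],"fingers":0.32}]}}

```text
clock: 27.12
position: [0.4851, 0.257, 0.0357]
ee_rot: [0.707, 0.707, 0.0, 0.0]
ft_force: [0.5, 0.4, 1.1]
grip_width: 0.79
grasp_force: 34.3
```

Nearly touching. A small step further, then release and rise clear.

Request:
{"api": "move_arm", "payload": {"plan": [{"delta_pos":[0,0,0.0006],"turn":[0,0,0],"fingers":0.32},{"delta_pos":[0,0,0.0006],"turn":[0,0,0],"fingers":0.32},{"delta_pos":[0,0,0.0006],"turn":[0,0,0],"fingers":0},{"delta_pos":[0,0,0.0006],"turn":[0,0,0],"fingers":0},{"delta_pos":[0,0,0.0006],"turn":[0,0,0],"fingers":0},{"delta_pos":[0,0,-0.02],"turn":[0,0,0],"fingers":0},{"delta_pos":[0,0,-0.08],"turn":[0,0,0],"fingers":0},{"delta_pos":[-0.05,0,-0.12],"turn":[0,0,0],"fingers":0},{"delta_pos":[-0.1,0,-0.14],"turn":[0,0,0],"fingers":0},{"delta_pos":[-0.15,0,-0.15],"turn":[0,0,0],"fingers":0},{"delta_pos":[-0.15,0,-0.15],"turn":[0,0,0],"fingers":0}]}}

```text
clock: 28.5
position: [0.486, 0.1028, 0.1875]
ee_rot: [0.709, 0.705, 0.0, 0.002]
ft_force: [0.2, -0.3, -0.3]
grip_width: 1.002
grasp_force: 0.0
```

```bash
python3 - 2>/dev/null <<'E'
from f import *
for c,h in(((.486,.257),.026),((.6336,.1687),.032),((.6205,-.136),.028),((.457,-.268),.034)): lidcheck(c,h)
I,_=cloud("scene"); save("s9",I); print(get_obs()["clock"])
E
```

```text
top 1361 lid top z (want 42) 43.1 [486.3 258.4  33.9] slope [ 0.002 -0.003]
scene 1465 lid top z (want 42) 42.0 [487.  257.1  34.4] slope [-0.002 -0.003]
top none
scene 1297 lid top z (want 48) 47.9 [634.8 168.2  28.6] slope [-0.002 -0.003]
top 578 lid top z (want 44) 45.2 [ 621.2 -134.8   23.1] slope [-0.001  0.001]
scene 491 lid top z (want 44) 44.0 [ 623.7 -137.1   24.8] slope [ 0.002 -0.002]
top 379 lid top z (want 50) 51.4 [ 457.4 -267.6   17.3] slope [-0.007 -0.001]
scene 194 lid top z (want 50) 49.9 [ 458.  -270.    17.9] slope [-0.007 -0.01 ]
28.95
```

View pics/s9.png

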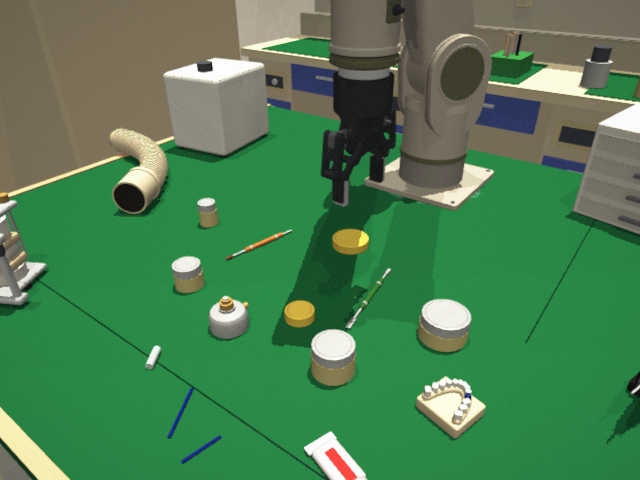

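All four tins are closed, at (445,325), (333,357), (188,274) and (207,212). Every lid is level and at its expected height, and nothing else has moved.

```bash
python3 -c "
from workcell import hand_in; print(hand_in())"
```

```text
the job is handed in; nothing more can be done
None
```

All four tins are closed with their own lids, each measured level and fully home; the cast, burner and yellow look-alikes were left alone, and the job was handed in at about 29 s on the robot's clock.

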